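Fill a jar with cedar balls from the sprung dispenser

ROBOT

A 7-joint arm with a two-finger parallel gripper is mounted at the origin on the work surface. World frame = base frame: x ahead of the robot, y to its left, z up, the work surface at z = 0. Lengths are in m, angles in rad, forces in N, time in s.
With the tool pointing down it reaches from about 0.425 to 0.925 m from the base axis. Payload 6.8 kg.
Tool frame: the origin (TCP) lies at the very end of the fingers, on their centre line; the grasp point (between the pads) lies 19 mm behind it (bot.grasp_offset is the distance from the TCP to the grasp point, in m); z points along the fingers, y is the direction in which the jaws open and shut (so a half turn about z gives the same grasp; the last joint's range is limited). The gripper opens to 85 mm and grips with 20 to 120 N. Pads are 22 mm wide; open, the fingers measure 114 mm over their backs; the gripper's body (76 mm by 85 mm) begins 54 mm behind the grasp point. The pads swing forward as they close: fully open they stand 13 mm farther back than shut.
Start: joints at [-1.238, 0.477, 0.022, 1.555, -0.011, 1.109, -0.083], TCP at [0.288, 0.61, 0.231] pointing down, gripper open.
Joint ranges: [-2.96, 2.96], [-0.34, 2.1], [-1.41, 1.46], [0.24, 2.44], [-1.37, 4.51], [0.17, 1.92], [-2.96, 2.96]. Speed limits (rad/s): [2.39, 2.39, 3.14, 3.14, 3.14, 3.14, 3.14].

INTERFACE

Orientations are given as a unit quaternion [w, x, y, z].
In Python, from station import monitor, cams, bot, finder gives the robot as it stands.
- The arm moves only by the tool jog_arm, never from a script. Its argument "plan" is a list of rows, each an object of numbers: "x", "y", "z": the shift along the tool's x, y, z as a fraction of full scale; "wx", "wy", "wz": the turn, a rotation vector about the tool's x, y, z as a fraction of full scale. A call has 1 to 12 rows; each row is the pose to reach, as a shift and turn from the pose measured when the call began, along the tool's axes at that moment, turning the shorter way round; what a row does not reach only later rows make up. Full scale, the value 1, is 20 cm for a shift and 180 degrees for a turn. A row lasts 1/12 s, in which the tool goes at most 41.7 mm and 7.16 degrees, less where a joint would pass 70% of its speed; a pose out of reach is approached as far as the arm can. A call with a number of a shift or a turn outside -1 to 1 is refused whole. A call with a gripper value outside its range is refused whole. "hand" is the opening, from -1 (shut) to 1 (fully open), set as the call begins (left out, the last holds). The fingers move at their own pace and stop on an object; "grip_force" is the grip in N (left out, the last holds). Time passes only in rows, so rows that repeat a pose let the fingers close. It gives the time, the measured TCP pose, the force and the opening at its end, in the units of the state.
- monitor.get_obs(): the state, without advancing time (a new reading comes with each control period).
- cams.read_camera(name): name is "scene" or "side" or "wrist"; returns the picture (420x560x3 uint8, red, green, blue); there is no depth.
- cams.get_calibration(name): a dict with "fx", "fy", "cx", "cy" (pixels), "extrinsics" (4x4, takes a point from world to camera coordinates). Camera axes: x right, y down, z forward; pixel columns grow to the right and rows downward; lengths in m; the calibration is good to about 2 mm. A picture is of the moment at which its call begins: read the wrist's pose just before it. get_calibration takes no time and is no camera call; for the wrist camera it gives the pose at the moment of the call.
- bot.hand_in(): hands the job in, once; it reports no verdict.
Trained networks look in the newest picture that a camera, given by its name, has taken for a name from the list of things; names that differ only in an ending like _2 or _b are one class to them, and where a whole thing is asked for, a point or a joint stands for the part that bears it (a point fixed in the world has none). Each returns a list of dicts, best first, with "confidence" (0 to 1); they miss things now and then, are a little off and sometimes report something else, mostly with a low value. They report only what shows in the picture. A call takes as long as a camera call. They do not tell look-alikes from the thing itself.
- finder.find_in(camera, target): "bbox" ([left, top, width, height] in pixels, round what is visible of it).
- finder.place_of(camera, target): "location" ([column, row] in pixels: a listed point, or the origin of a listed thing).
The state is a dict: "t": time; "q": joint angles; "joint_vel": joint speeds; "joint_torque": joint torques, N m; "eef_pos": TCP position; "tool_rot": TCP orientation; "contact_force": force on the tool from outside, world axes, zero at the start; "torque": the same for the moment, N m; "gripper_width": opening from 0.0 (shut) to 1.0 (fully open).
Only numpy, scipy, OpenCV 4.12 (cv2) and the standard library are available. Lean on these libraries where they do the work, as an engineer would, in place of code of your own. Each camera call takes 0.05 s, during which the arm holds its last target. There are 200 camera calls.

TASK

Fill the customer's jar with cedar balls: lift the knobbed wooden lid off the jar and set it down (not drop it) right way up on the round cork mat, then press the dispenser's side lever right down to its stop so that all six balls run into the jar. The lever is sprung, and the job ends with it in hand: finish while still holding it right down. Leave the jar where it stands and the other goods on the counter undisturbed.

Things in the scene. Friction and masses are not known exactly. Their poses are not given: they have to be found in the camera images.
- dispenser: Fixed gravity dispenser: timber stand, clear hopper (92 mm wide, 150 mm deep, knob of its cover 440 mm up), sloping floor to an open spout. Origin: on the counter under the stand. The balls run out to its own -y; the lever is on its own -x side. Base board: own x +-90 mm, own y -200 to +170 mm, 10 mm thick; the jar stands on it, about 118 mm along own -y.
- spout (a point): Middle of the lip of the spout, 155 mm above the counter, 80 mm wide inside. In plan it is about 11 mm clear of the edge of the jar's lid; the balls roll off it in an arc into the open jar. Axes as the dispenser's.
- lever (a joint): Sprung lever of the gate: 0 rad = up (gate shut, its rest position), 0.60 rad = right down on its stop (gate fully open). The balls pass from about 0.35 rad on. It springs back up when let go. At the grip it takes about 5 N to start and 13 N at the stop.
- lever_grip (a point): Middle of the lever's wooden hand grip: a level round bar, 22 mm in diameter, about 100 mm long, along the dispenser's own x. It has 47 mm to the lever's flat arm on one side and 55 mm to its end on the other. 307 mm above the counter when up, 233 mm when down. Nothing stands under it.
- lever_shaft (a point): Axis of the level shaft (along the dispenser's own x) on which the lever turns, 270 mm above the counter. The grip swings down about it in an arc of radius 125 mm, from 0.30 rad above level to 0.30 rad below, on the shaft's own +y side and 114 mm out along own -x.
- jar_mouth (a point): Centre of the rim of the round stoneware jar that stands on the dispenser's board: outside 156 mm, inside 144 mm in diameter, 105 mm tall, floor 7 mm, rim 115 mm above the counter, 0.9 kg, loose.
- lid_knob (a point): Centre of the knob of the jar's loose wooden lid: a round knob 32 mm in diameter and 28 mm tall (14 mm up and down from here) on a 20 mm stem; the lid's disc, 154 mm in diameter, has its top 26 mm below this point.
- lid_base (a point): Centre of the flat underside of the same lid, 48 mm below the knob's centre. From here up: a plug 134 mm in diameter and 10 mm tall that sits loosely inside the jar, the disc 12 mm thick that lies on the rim, stem, knob (62 mm in all). About 0.18 kg. Its z axis points up through the knob.
- mat_top (a point): Centre of the top of the round cork mat, 200 mm in diameter, 5 mm thick, fixed on the counter to the right of the dispenser; it is empty.
- lid: The lid's body; its origin is the same point as lid_base.
- jar: The jar's body; its origin is the centre of its underside.
- ball1_center (a point): Centre of cedar ball 1 of 6: 35 mm in diameter, 12 g, waiting in the hopper behind the gate.
- ball2_center (a point): Centre of cedar ball 2 of 6: 35 mm in diameter, 12 g, waiting in the hopper behind the gate.
- ball3_center (a point): Centre of cedar ball 3 of 6: 35 mm in diameter, 12 g, waiting in the hopper behind the gate.
- ball4_center (a point): Centre of cedar ball 4 of 6: 35 mm in diameter, 12 g, waiting in the hopper behind the gate.
- ball5_center (a point): Centre of cedar ball 5 of 6: 35 mm in diameter, 12 g, waiting in the hopper behind the gate.
- ball6_center (a point): Centre of cedar ball 6 of 6: 35 mm in diameter, 12 g, waiting in the hopper behind the gate.
- tumbler_a: Glass tumbler, 72 mm wide, 88 mm tall; a bystander, loose; origin at the centre of its underside.
- tumbler_b: Glass tumbler, 72 mm wide, 88 mm tall; a bystander, loose; origin at the centre of its underside.
- candle: Squat candle pot with a flat wooden lid, 82 mm wide, 76 mm tall; a bystander, loose; origin at the centre of its underside.
- mill: Turned wooden pepper mill, 54 mm wide, 160 mm tall; a bystander, loose; origin at the centre of its underside.
- spoon: Wooden spoon lying on the counter, about 260 mm long, 20 mm tall; a bystander, loose.
- specs_case: Wooden spectacle case, 62 by 160 by 42 mm; a bystander, loose; origin at the centre of its underside.
Mind the look-alikes: they are no part of the job. Of the things shaped like the part that bears mat_top, the cork one is meant.

How it is judged:
On the way, in this order (a step that is already met when the one before it is completed fails the run):
1. the lid lies upright on the cork mat, let go, the lever not yet used (horizontal distance between lid_base and mat_top below 0.04 m and z of lid_base in the frame of mat_top below 0.006 m and angle between lid_base's own z axis and vertical below 0.1 rad and linear speed of lid below 0.03 m/s and contact force between each of the arm, the fingers and lid below 0.2 N and value of joint lever below 0.1 rad), for 0.2 s.
2. the lever is held down and all six balls are in the jar (value of joint lever above 0.52 rad and contact force between any of the fingers, the arm and dispenser above 3 N and horizontal distance between each of ball1_center, ball2_center, ball3_center, ball4_center, ball5_center, ball6_center and jar_mouth below 0.062 m and z of each of ball1_center, ball2_center, ball3_center, ball4_center, ball5_center, ball6_center in the frame of jar_mouth below -0.02 m), for 0.2 s.
At the end, for the whole second after the job is handed in: Lever still held down by the robot (joint above 0.52 of 0.60 rad, more than 3 N); six balls inside the jar; lid right way up on the mat (centre within 40 mm of its centre, tilt under 0.1 rad), untouched, at rest; jar upright within 20 mm of where it stood; bystanders moved under 30 mm (all of step 2 and horizontal distance between lid_base and mat_top below 0.04 m and z of lid_base in the frame of mat_top below 0.006 m and angle between lid_base's own z axis and vertical below 0.1 rad and linear speed of lid below 0.03 m/s and contact force between each of the arm, the fingers and lid below 0.2 N and distance of jar from where it was at the start of the episode below 0.02 m and angle between jar's own z axis and vertical below 0.05 rad); the arm keeps its last pose, push and grip.
It fails at once if the lid is dropped or flung (faster than 1.2 m/s) (linear speed of lid above 1.2 m/s).
It fails at once if a bystander is shoved by more than 30 mm or tipped (distance of any of tumbler_a, tumbler_b, candle, mill, spoon, specs_case from where it was at the start of the episode above 0.03 m or angle between any of tumbler_a, tumbler_b, candle, mill, specs_case's own z axis and vertical above 0.3 rad).
It fails at once if the jar is tipped over (angle between jar's own z axis and vertical above 0.35 rad).
It also fails if it takes over 64 s, if anything falls off the work surface, if the arm or the gripper's body presses on something with over 40 N, if the wrist force passes 120 N, or if a joint passes its speed limit or range.

## Working session

There is one attempt and no reset: what is moved stays moved. The work goes in short steps, Python scripts to look and compute and a tool call to move; the robot and the scene stay as the last step left them, time stands still between calls to the robot, and variables do not carry over. Pictures are saved under pics/ and viewed, about 8 in all and at most 12, crops included, and the job is handed in when it is done.

Besides the shell and the picture viewer there is one more tool, called after "Call:" by a JSON object that holds its "name" and its "arguments", one argument or row to a line. jog_arm: Moves the arm, as the interface text tells. Shift numbers are shares of 20 cm and turn numbers shares of 180 degrees, none past 1 either way. Its arguments: {"type":"object","properties":{"plan":{"type":"array","items":{"type":"object","properties":{"x":{"type":"number","minimum":-1,"maximum":1},"y":{"type":"number","minimum":-1,"maximum":1},"z":{"type":"number","minimum":-1,"maximum":1},"wx":{"type":"number","minimum":-1,"maximum":1},"wy":{"type":"number","minimum":-1,"maximum":1},"wz":{"type":"number","minimum":-1,"maximum":1}}}},"hand":{"type":"number"},"grip_force":{"type":"number"}},"required":["plan"]}

```bash
mkdir -p pics; cat > h.py <<'E'
import numpy as np, cv2
from station import monitor, cams, bot, finder
def P(name):
    c=cams.get_calibration(name); K=np.array([[c['fx'],0,c['cx']],[0,c['fy'],c['cy']],[0,0,1]])
    return K, np.array(c['extrinsics'])
def tri(obs):
    A=[]
    for n,(u,v) in obs:
        K,E=P(n); M=K@E[:3]; A+= [u*M[2]-M[0], v*M[2]-M[1]]
    A=np.array(A); s=np.linalg.lstsq(A[:,:3],-A[:,3],rcond=None)[0]
    return s
def onplane(n,uv,z):
    K,E=P(n); R=E[:3,:3]; o=-R.T@E[:3,3]; d=R.T@np.linalg.inv(K)@np.array([uv[0],uv[1],1]); return o+d*(z-o[2])/d[2]
def proj(n,p):
    K,E=P(n); q=K@(E[:3,:3]@p+E[:3,3]); return q[:2]/q[2]
E
python3 - <<'E'
from h import *
ims={n:cams.read_camera(n) for n in ('scene','side','wrist')}
for n,i in ims.items(): cv2.imwrite(f'pics/{n}0.png',i[:,:,::-1])
for t in ['dispenser','spout','lever_grip','lever_shaft','jar_mouth','lid_knob','lid_base','mat_top','candle','mill','specs_case','spoon','tumbler_a']:
    for n in ('scene','side'):
        print(t,n,[(round(r['confidence'],2),np.round(r['location']).tolist()) for r in finder.place_of(n,t)[:3]])
for n in ('scene','side'):
    print(n,-P(n)[1][:3,:3].T@P(n)[1][:3,3])
print(monitor.get_obs())
E
```

```text
dispenser scene [(0.85, [328.0, 230.0])]
dispenser side [(0.97, [286.0, 237.0])]
spout scene [(0.77, [326.0, 210.0])]
spout side [(0.84, [287.0, 204.0])]
lever_grip scene [(0.74, [305.0, 249.0]), (0.56, [337.0, 120.0])]
lever_grip side [(0.77, [237.0, 139.0])]
lever_shaft scene [(0.7, [347.0, 165.0])]
lever_shaft side [(0.95, [277.0, 161.0])]
jar_mouth scene [(0.34, [327.0, 210.0])]
jar_mouth side [(0.46, [213.0, 195.0])]
lid_knob scene [(0.56, [310.0, 228.0]), (0.55, [342.0, 139.0])]
lid_knob side [(0.75, [301.0, 235.0]), (0.6, [286.0, 204.0]), (0.56, [298.0, 222.0])]
lid_base scene [(0.68, [307.0, 234.0]), (0.45, [338.0, 191.0])]
lid_base side []
mat_top scene [(0.64, [147.0, 260.0]), (0.57, [204.0, 300.0]), (0.41, [307.0, 248.0])]
mat_top side [(0.76, [204.0, 382.0]), (0.72, [291.0, 352.0])]
candle scene [(0.59, [341.0, 141.0]), (0.24, [347.0, 290.0]), (0.23, [338.0, 193.0])]
candle side [(0.78, [212.0, 194.0]), (0.2, [278.0, 188.0])]
mill scene [(0.96, [234.0, 372.0])]
mill side [(0.68, [384.0, 363.0])]
specs_case scene [(0.75, [347.0, 289.0])]
specs_case side [(0.8, [351.0, 249.
[... 338 characters left out ...]
21]
{'t': 1.45, 'q': array([-1.23808712,  0.47701038,  0.02241271,  1.55543297, -0.01149154,
        1.1092988 , -0.083093  ]), 'joint_vel': array([ 0.0006301 , -0.00078984, -0.00084809, -0.00052961,  0.00045604,
        0.00117852, -0.00100975]), 'joint_torque': array([ 3.77440927e-05, -5.96318078e+01,  1.60636749e+00, -2.81541038e+01,
        1.24642227e-02,  1.63044475e-03,  3.25583358e-05]), 'eef_pos': array([0.28800777, 0.61047153, 0.23128724]), 'tool_rot': array([-1.24748046e-06,  2.18635172e-01,  9.75806672e-01, -1.02869584e-05]), 'contact_force': array([0.16268536, 0.40023209, 0.1771652 ]), 'torque': array([ 0.00858695, -0.01149023, -0.0110916 ]), 'gripper_width': 1.0024760093172103}
```

View pics/scene0.png

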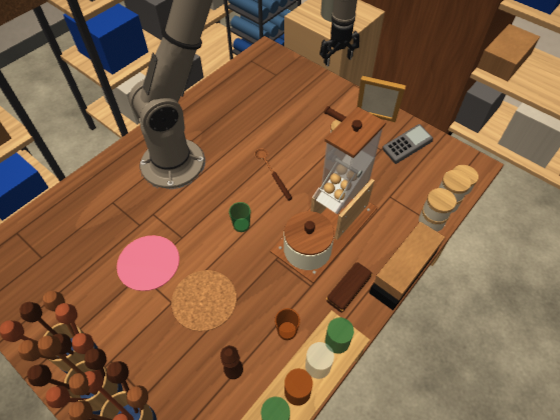

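View pics/side0.png

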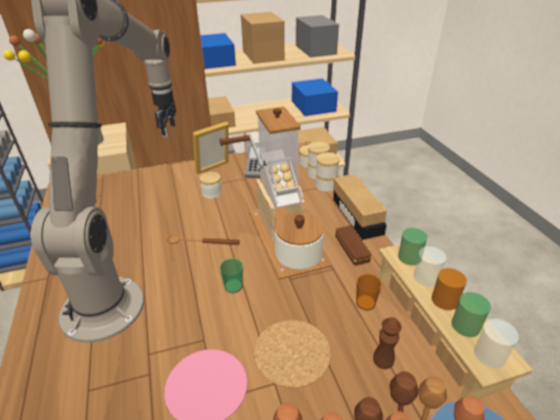

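```bash
python3 - <<'E'
from h import *
np.set_printoptions(precision=4,suppress=True)
for nm,a,b in [('disp',(328,230),(286,237)),('shaft',(347,165),(277,161)),('grip',(337,120),(237,139)),('knob',(310,228),(299,221)),('mat',(204,300),(291,352)),('covknob',(357,125),(277,114)),('spout',(326,210),(287,204))]:
    z={'disp':0,'shaft':.27,'grip':.307,'knob':.153,'mat':.005,'covknob':.44,'spout':.155}[nm]
    p=tri([('scene',a),('side',b)]); print(nm,p,'resid',proj('scene',p)-a,proj('side',p)-b, onplane('scene',a,z),onplane('side',b,z))
for n,uvs in [('scene',[(288,330),(242,223),(234,372),(347,289),(274,171)]),('side',[(236,284),(364,301),(384,363),(351,249),(212,194),(203,242)])]:
    for u in uvs: print(n,u,onplane(n,u,0))
im=[cv2.imread('pics/scene0.png')[85:345,180:420],cv2.imread('pics/side0.png')[90:390,180:400]]
im=[cv2.resize(i,(395,600*0+int(i.shape[0]*395/i.shape[1])),interpolation=cv2.INTER_CUBIC) for i in im]
H=max(i.shape[0] for i in im); cv2.imwrite('pics/c1.png',np.hstack([cv2.copyMakeBorder(i,0,H-i.shape[0],0,5,0) for i in im]))
E
```

```text
disp [ 0.6167  0.1484 -0.0103] resid [-0.001  -0.1534] [0.1427 0.1332] [0.6202 0.1423 0.    ] [0.6127 0.1377 0.    ]
shaft [0.6076 0.2188 0.2643] resid [0.0259 0.3146] [-0.2726 -0.2692] [0.6091 0.2155 0.27  ] [0.6051 0.2073 0.27  ]
grip [0.4986 0.3067 0.3177] resid [-0.042  -0.2911] [0.2533 0.257 ] [0.4939 0.315  0.307 ] [0.5021 0.3298 0.307 ]
knob [0.6207 0.0316 0.1496] resid [0.0008 0.1118] [-0.1052 -0.0988] [0.6216 0.0301 0.153 ] [0.6193 0.0269 0.153 ]
mat [ 0.4814 -0.3073  0.0003] resid [-0.0094  0.0952] [-0.1113 -0.0978] [ 0.4831 -0.308   0.005 ] [ 0.4806 -0.3107  0.005 ]
covknob [0.6113 0.23   0.4256] resid [0.152  1.2348] [-1.021  -1.0501] [0.6149 0.2208 0.44  ] [0.6025 0.1897 0.44  ]
spout [0.6148 0.1189 0.151 ] resid [-0.0596 -1.4047] [1.2979 1.2099] [0.6195 0.1124 0.155 ] [0.6111 0.1213 0.155 ]
scene (288, 330) [ 0.7396 -0.2122  0.    ]
scene (242, 223) [ 0.3787 -0.0258  0.    ]
scene (234, 372) [ 0.7012 -0.4042  0.    ]
scene (347, 289) [0.7961 0.0082 0.    ]
scene (274, 171) [0.3137 0.217  0.    ]
side (236, 284) [ 0.3962 -0.0274  0.    ]
side (364, 301) [ 0.7414 -0.2093  0.    ]
side (384, 363) [ 0.6973 -0.4094 -0.    ]
side (351, 249) [0.8027 0.01   0.    ]
side (212, 194) [0.41   0.4864 0.    ]
side (203, 242) [0.3292 0.2018 0.    ]
```

View pics/c1.png

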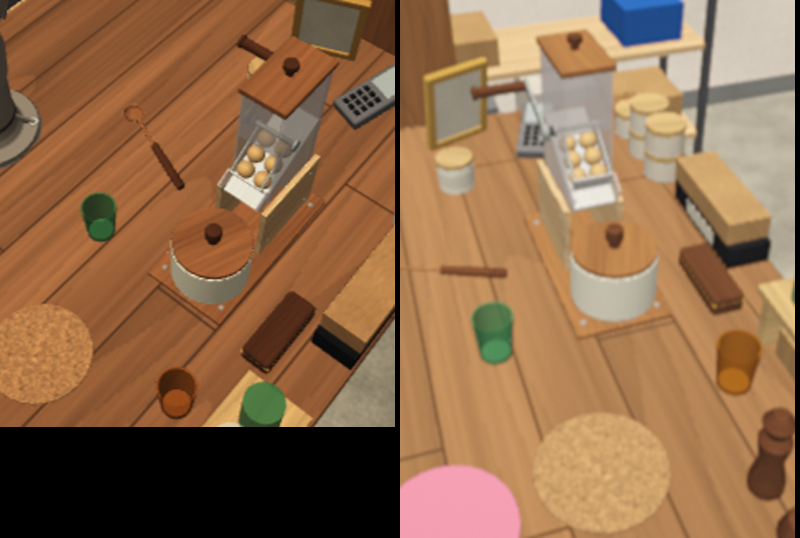

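```bash
cat >> h.py <<'E'
from scipy.spatial.transform import Rotation as R
def pose():
    o=monitor.get_obs(); q=o['tool_rot']; return np.array(o['eef_pos']),R.from_quat([q[1],q[2],q[3],q[0]])
def yawR(a): # tool down, tool x axis at world azimuth a (deg)
    a=np.radians(a); x=np.array([np.cos(a),np.sin(a),0]); z=np.array([0,0,-1.]); return R.from_matrix(np.c_[x,np.cross(z,x),z])
def row(p,Rt=None):
    p0,R0=pose(); s=R0.inv().apply(np.array(p)-p0)/.2; w=(R0.inv()*(Rt or R0)).as_rotvec()/np.pi
    return np.round(s,3),np.round(w,3)
E
python3 - <<'E'
from h import *
np.set_printoptions(precision=4,suppress=True)
K,E=P('wrist'); p,Rt=pose(); Tt=np.eye(4);Tt[:3,:3]=Rt.as_matrix();Tt[:3,3]=p
C=np.linalg.inv(Tt)@np.linalg.inv(E); print('cam in tool\n',C,K)
for hov in [(.36,.33,.45),(.34,.36,.5),(.4,.25,.5)]:
  for yaw in (154,120,90):
    T=np.eye(4);T[:3,:3]=yawR(yaw).as_matrix();T[:3,3]=hov; Ei=np.linalg.inv(T@C)
    print(hov,yaw,[ (K@(Ei@np.r_[q,1])[:3])[:2]/(Ei@np.r_[q,1])[2] for q in [np.array([.497,.32,.307]),np.array([.61,.21,.44]),np.array([.62,.03,.153])]])
for q,y in [((.36,.30,.45),120),((.5,.03,.35),92)]: print(q,row(q,yawR(y)))
print('gripend',tri([('scene',(326,108)),('side',(220,141))]))
E
```

```text
cam in tool
 [[-0.0005 -0.9654 -0.2609  0.0665]
 [ 1.     -0.0004 -0.0002  0.0013]
 [ 0.     -0.2609  0.9654 -0.1433]
 [ 0.      0.      0.      1.    ]] [[332.2525   0.     279.1833]
 [  0.     332.2525 206.5981]
 [  0.       0.       1.    ]]
(0.36, 0.33, 0.45) 154 [array([329.8934, 321.0218]), array([280.0704, 614.7158]), array([182.343, 393.201])]
(0.36, 0.33, 0.45) 120 [array([398.2451, 274.3168]), array([508.6237, 568.5875]), array([324.4528, 405.4604])]
(0.36, 0.33, 0.45) 90 [array([431.4404, 205.6082]), array([699.7401, 443.144 ]), array([444.4302, 359.0378])]
(0.34, 0.36, 0.5) 154 [array([306.6776, 318.9364]), array([259.3579, 555.6727]), array([181.3677, 385.0036])]
(0.34, 0.36, 0.5) 120 [array([381.8584, 283.2076]), array([464.5744, 520.2497]), array([321.4068, 398.3834])]
(0.34, 0.36, 0.5) 90 [array([426.0771, 220.7666]), array([632.6992, 411.5534]), array([439.8894, 353.3772])]
(0.4, 0.25, 0.5) 154 [array([376.2803, 235.4502]), array([347.4924, 467.9012]), array([219.2366, 335.6234])]
(0.4, 0.25, 0.5) 120 [array([394.6848, 172.0061]), array([492.7696, 400.5249]), array([325.5723, 338.7879])]
(0.4, 0.25, 0.5) 90 [array([377.4582, 113.0532]), array([588.8957, 280.3184]), array([411.8931, 296.692 ])]
(0.36, 0.3, 0.45) (array([-0.988, -1.25 , -1.094]), array([-0.   ,  0.   ,  0.193]))
(0.5, 0.03, 0.35) (array([-2.197, -2.173, -0.594]), array([-0.   ,  0.   ,  0.349]))
gripend [0.4418 0.3267 0.3135]
```

Call:
{"name": "jog_arm", "arguments": {
  "plan": [
    {"z":-0.5},
    {"x":-0.3,"y":-0.4,"z":-1},
    {"x":-0.5,"y":-0.6,"z":-1},
    {"x":-0.77,"y":-0.96,"z":-1},
    {"x":-0.77,"y":-0.96,"z":-1},
    {"x":-0.77,"y":-0.96,"z":-1},
    {"x":-0.77,"y":-0.96,"z":-1},
    {"x":-0.77,"y":-0.96,"z":-1},
    {"x":-0.77,"y":-0.96,"z":-1},
    {"x":-0.77,"y":-0.96,"z":-1},
    {"x":-0.77,"y":-0.96,"z":-1}
  ],
  "hand": 1
}}

```text
invalid input at $.plan[0]: expected keys x, y, z, wx, wy, wz
```

```bash
python3 - <<'E'
from h import *
np.set_printoptions(precision=4,suppress=True)
print(pose()[0])
im=cams.read_camera('wrist'); cv2.imwrite('pics/w1.png',im[:,:,::-1])
for t,z in [('lever_grip',.307),('lever_shaft',.27),('lid_knob',.153),('dispenser',0),('spout',.155),('candle',0),('jar_mouth',.115)]:
    print(t,[(round(r['confidence'],2),np.round(r['location']),onplane('wrist',r['location'],z)) for r in finder.place_of('wrist',t)[:2]])
print(row((.42,.08,.38),yawR(95)))
E
```

```text
[0.288  0.6105 0.2313]
lever_grip []
lever_shaft []
lid_knob []
dispenser []
spout []
candle [(0.61, array([236., 303.]), array([0.4105, 0.4936, 0.    ]))]
jar_mouth []
(array([-1.729, -2.117, -0.744]), array([-0.   ,  0.   ,  0.332]))
```

View pics/w1.png

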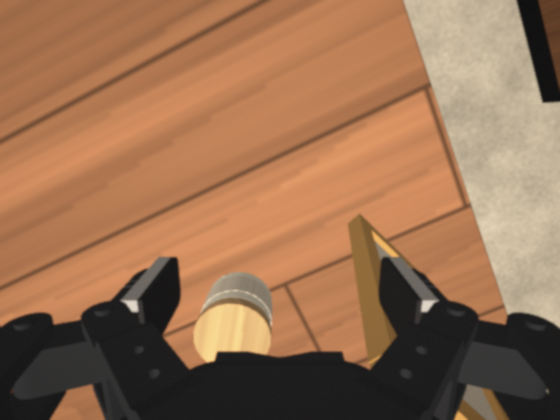

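Call:
{"name": "jog_arm", "arguments": {
  "plan": [
    {"x":-0.05,"y":-0.05,"z":-0.4,"wx":0,"wy":0,"wz":0.03},
    {"x":-0.3,"y":-0.4,"z":-1,"wx":0,"wy":0,"wz":0.1},
    {"x":-0.6,"y":-0.8,"z":-1,"wx":0,"wy":0,"wz":0.2},
    {"x":-0.77,"y":-0.96,"z":-1,"wx":0,"wy":0,"wz":0.34},
    {"x":-0.77,"y":-0.96,"z":-1,"wx":0,"wy":0,"wz":0.34},
    {"x":-0.77,"y":-0.96,"z":-1,"wx":0,"wy":0,"wz":0.34},
    {"x":-0.77,"y":-0.96,"z":-1,"wx":0,"wy":0,"wz":0.34},
    {"x":-0.77,"y":-0.96,"z":-1,"wx":0,"wy":0,"wz":0.34},
    {"x":-0.77,"y":-0.96,"z":-1,"wx":0,"wy":0,"wz":0.34},
    {"x":-0.77,"y":-0.96,"z":-1,"wx":0,"wy":0,"wz":0.34},
    {"x":-0.77,"y":-0.96,"z":-1,"wx":0,"wy":0,"wz":0.34},
    {"x":-0.77,"y":-0.96,"z":-1,"wx":0,"wy":0,"wz":0.34}
  ],
  "hand": 1
}}

```text
t: 2.85
eef_pos: [0.3444, 0.372, 0.4305]
tool_rot: [-0.0, 0.683, 0.73, -0.001]
contact_force: [-0.1, 0.5, 0.2]
gripper_width: 0.996
```

```bash
python3 - <<'E'
from h import *
np.set_printoptions(precision=4,suppress=True)
p,r=pose(); print(p,r.as_matrix(), monitor.get_obs()['q'])
print(row((.40,.24,.47),yawR(90)))
E
```

```text
[0.3444 0.372  0.4305] [[-0.0666  0.9978 -0.0009]
 [ 0.9978  0.0666 -0.0009]
 [-0.0008 -0.001  -1.    ]] [-1.1832  0.0566  0.2518  1.6667 -0.0145  1.4214 -0.863 ]
(array([-0.677,  0.233, -0.197]), array([-0.   ,  0.   ,  0.021]))
```

Call:
{"name": "jog_arm", "arguments": {
  "plan": [
    {"x":-0.68,"y":0.23,"z":-0.2,"wx":0,"wy":0,"wz":0.021},
    {"x":-0.68,"y":0.23,"z":-0.2,"wx":0,"wy":0,"wz":0.021},
    {"x":-0.68,"y":0.23,"z":-0.2,"wx":0,"wy":0,"wz":0.021},
    {"x":-0.68,"y":0.23,"z":-0.2,"wx":0,"wy":0,"wz":0.021},
    {"x":-0.68,"y":0.23,"z":-0.2,"wx":0,"wy":0,"wz":0.021}
  ]
}}

```text
t: 3.27
eef_pos: [0.402, 0.2353, 0.4718]
tool_rot: [0.001, 0.709, 0.706, 0.0]
contact_force: [0.2, -0.9, -0.1]
gripper_width: 1.003
```

```bash
python3 - <<'E'
from h import *
np.set_printoptions(precision=4,suppress=True)
print(pose()[0])
im=cams.read_camera('wrist'); cv2.imwrite('pics/w2.png',im[:,:,::-1])
for t,z in [('lever_grip',.307),('lever_shaft',.27),('lid_knob',.153),('dispenser',0),('spout',.155),('jar_mouth',.115)]:
    print(t,[(round(r['confidence'],2),np.round(r['location']),onplane('wrist',r['location'],z)) for r in finder.place_of('wrist',t)[:2]])
print(row((.62,.03,.25),yawR(90)))
E
```

```text
[0.402  0.2353 0.4718]
lever_grip [(0.79, array([384.,  81.]), array([0.4897, 0.3375, 0.307 ]))]
lever_shaft []
lid_knob []
dispenser []
spout []
jar_mouth []
(array([-1.057,  1.105,  1.099]), array([-0.001,  0.001,  0.001]))
```

View pics/w2.png

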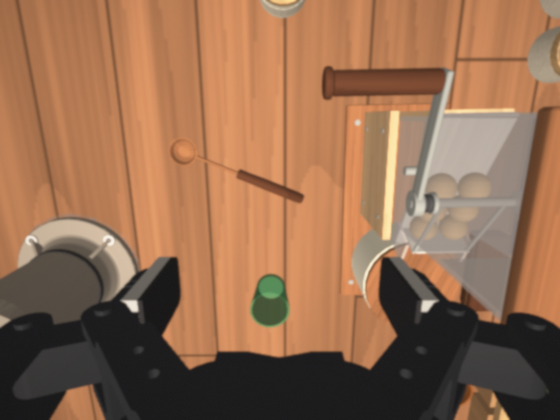

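Call:
{"name": "jog_arm", "arguments": {
  "plan": [
    {"x":-0.4,"y":0,"z":0.1,"wx":0,"wy":0,"wz":0},
    {"x":-1,"y":0.1,"z":0.1,"wx":0,"wy":0,"wz":0},
    {"x":-1,"y":0.1,"z":0.1,"wx":0,"wy":0,"wz":0},
    {"x":-1,"y":0.1,"z":0.1,"wx":0,"wy":0,"wz":0},
    {"x":-1,"y":0.1,"z":0.1,"wx":0,"wy":0,"wz":0},
    {"x":-1,"y":0.5,"z":0.6,"wx":0,"wy":0,"wz":0},
    {"x":-1,"y":1,"z":0.8,"wx":0,"wy":0,"wz":0},
    {"x":-1,"y":1,"z":0.8,"wx":0,"wy":0,"wz":0},
    {"x":-1,"y":1,"z":0.8,"wx":0,"wy":0,"wz":0},
    {"x":-1,"y":1,"z":0.8,"wx":0,"wy":0,"wz":0},
    {"x":-1,"y":1,"z":0.8,"wx":0,"wy":0,"wz":0},
    {"x":-1,"y":1,"z":0.8,"wx":0,"wy":0,"wz":0}
  ]
}}

```text
t: 4.62
eef_pos: [0.6003, 0.0429, 0.3049]
tool_rot: [-0.0, 0.705, 0.709, -0.005]
contact_force: [-0.2, 1.1, -0.3]
gripper_width: 0.997
```

```bash
python3 - <<'E'
from h import *
np.set_printoptions(precision=4,suppress=True)
print(pose()[0])
ims={n:cams.read_camera(n) for n in ('scene','side','wrist')}
for n,i in ims.items(): cv2.imwrite(f'pics/{n}3.png',i[:,:,::-1])
for n in ims:
  for t,z in [('lid_knob',.153),('jar_mouth',.115)]:
    print(n,t,[(round(r['confidence'],2),np.round(r['location']),onplane(n,r['location'],z)) for r in finder.place_of(n,t)[:2]])
for n in ims: print(n,proj(n,np.array([.62,.029,.153])))
print(row((.62,.029,.136),yawR(90)))
E
```

```text
[0.6003 0.0429 0.3049]
scene lid_knob [(0.84, array([306., 225.]), array([0.6073, 0.0311, 0.153 ])), (0.53, array([288., 333.]), array([ 0.7783, -0.2608,  0.153 ]))]
scene jar_mouth [(0.65, array([338., 192.]), array([0.5918, 0.2174, 0.115 ]))]
side lid_knob [(0.63, array([299., 221.]), array([0.6197, 0.0279, 0.153 ])), (0.34, array([288., 179.]), array([0.6613, 0.2688, 0.153 ]))]
side jar_mouth [(0.28, array([201., 243.]), array([0.316 , 0.0647, 0.115 ]))]
wrist lid_knob [(0.93, array([298., 202.]), array([0.6166, 0.0314, 0.153 ]))]
wrist jar_mouth []
scene [309.3416 227.9508]
side [298.9847 220.5687]
wrist [301.7008 204.9736]
(array([-0.063,  0.106,  0.874]), array([-0.   ,  0.   ,  0.001]))
```

View pics/wrist3.png

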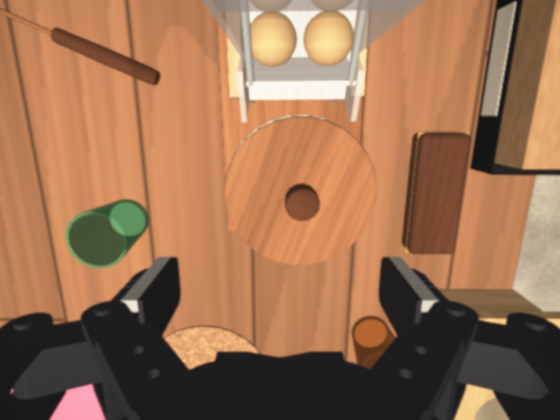

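Call:
{"name": "jog_arm", "arguments": {
  "plan": [
    {"x":-0.065,"y":0.094,"z":0.1,"wx":0,"wy":0,"wz":0},
    {"x":-0.065,"y":0.094,"z":0.3,"wx":0,"wy":0,"wz":0},
    {"x":-0.065,"y":0.094,"z":0.5,"wx":0,"wy":0,"wz":0},
    {"x":-0.065,"y":0.094,"z":0.6,"wx":0,"wy":0,"wz":0},
    {"x":-0.065,"y":0.094,"z":0.7,"wx":0,"wy":0,"wz":0},
    {"x":-0.065,"y":0.094,"z":0.77,"wx":0,"wy":0,"wz":0},
    {"x":-0.065,"y":0.094,"z":0.82,"wx":0,"wy":0,"wz":0},
    {"x":-0.065,"y":0.094,"z":0.84,"wx":0,"wy":0,"wz":0},
    {"x":-0.065,"y":0.094,"z":0.84,"wx":0,"wy":0,"wz":0},
    {"x":-0.065,"y":0.094,"z":0.84,"wx":0,"wy":0,"wz":0}
  ]
}}

```text
t: 5.9
eef_pos: [0.6182, 0.0285, 0.1438]
tool_rot: [0.001, 0.705, 0.709, 0.0]
contact_force: [0.6, -0.4, 0.8]
gripper_width: 1.0
```

```bash
python3 - <<'E'
from h import *
np.set_printoptions(precision=4,suppress=True)
print(row((.619,.031,.136),yawR(90)),monitor.get_obs()['contact_force'])
im=cams.read_camera('wrist'); cv2.imwrite('pics/w4.png',im[:,:,::-1])
print([(round(r['confidence'],2),r['location'],onplane('wrist',r['location'],.153)) for r in finder.place_of('wrist','lid_knob')])
E
```

```text
(array([0.012, 0.004, 0.039]), array([0.   , 0.   , 0.001])) [ 0.6369 -0.4293  0.7565]
[(0.84, [278.4, 264.9], array([0.6181, 0.0329, 0.153 ]))]
```

View pics/w4.png

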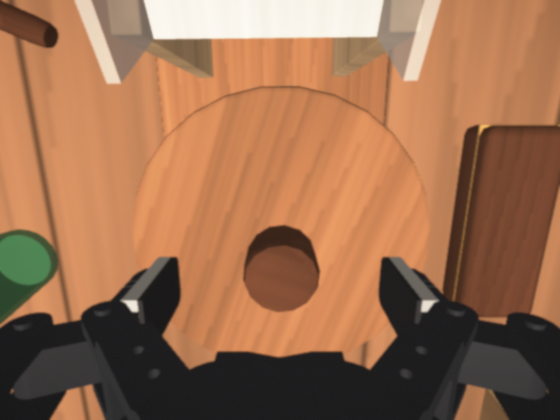

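Call:
{"name": "jog_arm", "arguments": {
  "plan": [
    {"x":0.017,"y":0.003,"z":0.035,"wx":0,"wy":0,"wz":0},
    {"x":0.017,"y":0.003,"z":0.035,"wx":0,"wy":0,"wz":0},
    {"x":0.017,"y":0.003,"z":0.035,"wx":0,"wy":0,"wz":0}
  ]
}}

```text
t: 6.25
eef_pos: [0.619, 0.0325, 0.1369]
tool_rot: [0.001, 0.705, 0.709, 0.0]
contact_force: [-0.3, -0.5, -0.3]
gripper_width: 1.001
```

Call:
{"name": "jog_arm", "arguments": {
  "plan": [
    {"x":0,"y":0,"z":0,"wx":0,"wy":0,"wz":0},
    {"x":0,"y":0,"z":0,"wx":0,"wy":0,"wz":0},
    {"x":0,"y":0,"z":0,"wx":0,"wy":0,"wz":0},
    {"x":0,"y":0,"z":0,"wx":0,"wy":0,"wz":0},
    {"x":0,"y":0,"z":0,"wx":0,"wy":0,"wz":0},
    {"x":0,"y":0,"z":0,"wx":0,"wy":0,"wz":0},
    {"x":0,"y":0,"z":0,"wx":0,"wy":0,"wz":0},
    {"x":0,"y":0,"z":0,"wx":0,"wy":0,"wz":0},
    {"x":0,"y":0,"z":0,"wx":0,"wy":0,"wz":0},
    {"x":0,"y":0,"z":0,"wx":0,"wy":0,"wz":0}
  ],
  "hand": -1,
  "grip_force": 40
}}

```text
t: 7.08
eef_pos: [0.6192, 0.0324, 0.1372]
tool_rot: [0.001, 0.705, 0.709, 0.0]
contact_force: [-0.2, 0.0, 3.5]
gripper_width: 0.357
```

Call:
{"name": "jog_arm", "arguments": {
  "plan": [
    {"x":0,"y":0,"z":-0.03,"wx":0,"wy":0,"wz":0},
    {"x":0,"y":0,"z":-0.08,"wx":0,"wy":0,"wz":0},
    {"x":0,"y":0,"z":-0.15,"wx":0,"wy":0,"wz":0},
    {"x":0,"y":0,"z":-0.25,"wx":0,"wy":0,"wz":0},
    {"x":0,"y":0,"z":-0.35,"wx":0,"wy":0,"wz":0},
    {"x":0,"y":0,"z":-0.45,"wx":0,"wy":0,"wz":0},
    {"x":0,"y":0,"z":-0.5,"wx":0,"wy":0,"wz":0},
    {"x":0,"y":0,"z":-0.5,"wx":0,"wy":0,"wz":0},
    {"x":0,"y":0,"z":-0.5,"wx":0,"wy":0,"wz":0}
  ]
}}

```text
t: 7.83
eef_pos: [0.6189, 0.0326, 0.2372]
tool_rot: [0.001, 0.705, 0.709, 0.001]
contact_force: [-0.0, -0.2, -2.6]
gripper_width: 0.367
```

```bash
python3 - <<'E'
from h import *
np.set_printoptions(precision=4,suppress=True)
ims={n:cams.read_camera(n) for n in ('scene','side','wrist')}
cv2.imwrite('pics/s5.png',np.hstack([ims['side'][100:400,140:420],cv2.resize(ims['wrist'],(400,300))])[:,:,::-1])
print(row((.482,-.309,.239),yawR(90)),monitor.get_obs()['contact_force'],monitor.get_obs()['gripper_width'])
print([(round(r['confidence'],2),r['location']) for r in finder.place_of('side','lid_base')])
E
```

```text
(array([-1.704, -0.69 , -0.015]), array([-0.   ,  0.   ,  0.002])) [-0.3625  0.1189 -1.3041] 0.35650877485699106
[(0.65, [299.6, 208.5]), (0.58, [286.4, 236.0])]
```

View pics/s5.png

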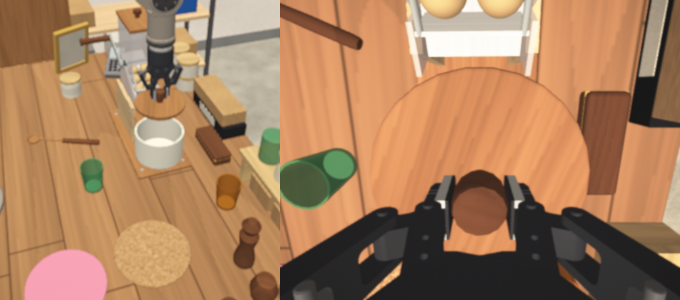

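Call:
{"name": "jog_arm", "arguments": {
  "plan": [
    {"x":-0.1,"y":-0.04,"z":0,"wx":0,"wy":0,"wz":0},
    {"x":-0.25,"y":-0.1,"z":0,"wx":0,"wy":0,"wz":0},
    {"x":-0.4,"y":-0.16,"z":0,"wx":0,"wy":0,"wz":0},
    {"x":-0.55,"y":-0.22,"z":0,"wx":0,"wy":0,"wz":0},
    {"x":-0.7,"y":-0.28,"z":0,"wx":0,"wy":0,"wz":0},
    {"x":-0.85,"y":-0.35,"z":0,"wx":0,"wy":0,"wz":0},
    {"x":-0.95,"y":-0.38,"z":0,"wx":0,"wy":0,"wz":0},
    {"x":-1,"y":-0.4,"z":0,"wx":0,"wy":0,"wz":0},
    {"x":-1,"y":-0.4,"z":0,"wx":0,"wy":0,"wz":0}
  ]
}}

```text
t: 8.78
eef_pos: [0.5378, -0.1706, 0.2357]
tool_rot: [-0.0, 0.707, 0.707, -0.001]
contact_force: [0.5, -0.6, -2.0]
gripper_width: 0.363
```

```bash
python3 - <<'E'
from h import *
print(pose()[0],row((.482,-.309,.10),yawR(90)),monitor.get_obs()['contact_force'],monitor.get_obs()['gripper_width'])
E
```

```text
[ 0.53783696 -0.1706017   0.23574133] (array([-0.691, -0.279,  0.68 ]), array([-0.,  0.,  0.])) [ 0.54123246 -0.59763388 -1.99120684] 0.3630670635183767
```

Call:
{"name": "jog_arm", "arguments": {
  "plan": [
    {"x":-0.15,"y":-0.06,"z":0,"wx":0,"wy":0,"wz":0},
    {"x":-0.3,"y":-0.12,"z":0,"wx":0,"wy":0,"wz":0},
    {"x":-0.45,"y":-0.18,"z":0.05,"wx":0,"wy":0,"wz":0},
    {"x":-0.6,"y":-0.24,"z":0.15,"wx":0,"wy":0,"wz":0},
    {"x":-0.69,"y":-0.28,"z":0.3,"wx":0,"wy":0,"wz":0},
    {"x":-0.69,"y":-0.28,"z":0.45,"wx":0,"wy":0,"wz":0},
    {"x":-0.69,"y":-0.28,"z":0.6,"wx":0,"wy":0,"wz":0},
    {"x":-0.69,"y":-0.28,"z":0.72,"wx":0,"wy":0,"wz":0},
    {"x":-0.69,"y":-0.28,"z":0.82,"wx":0,"wy":0,"wz":0},
    {"x":-0.69,"y":-0.28,"z":0.88,"wx":0,"wy":0,"wz":0},
    {"x":-0.69,"y":-0.28,"z":0.91,"wx":0,"wy":0,"wz":0},
    {"x":-0.69,"y":-0.28,"z":0.91,"wx":0,"wy":0,"wz":0}
  ]
}}

```text
t: 9.78
eef_pos: [0.4819, -0.3076, 0.0529]
tool_rot: [-0.001, 0.706, 0.708, -0.001]
contact_force: [-0.0, -0.1, -2.0]
gripper_width: 0.364
```

```bash
python3 - <<'E'
from h import *
ims={n:cams.read_camera(n) for n in ('scene','side')}
cv2.imwrite('pics/s6.png',np.hstack([cv2.resize(ims['side'][280:420,200:380],(396,308)),cv2.resize(ims['scene'][230:370,110:290],(396,308))])[:,:,::-1])
print(pose()[0],row((.482,-.309,.037),yawR(90)),monitor.get_obs()['contact_force'],monitor.get_obs()['gripper_width'])
E
```

```text
[ 0.48264194 -0.30881362  0.05472962] (array([-0.001, -0.003,  0.089]), array([-0.   ,  0.001,  0.   ])) [ 0.8292295  -0.11599748 -2.13981711] 0.35952253230669196
```

View pics/s6.png

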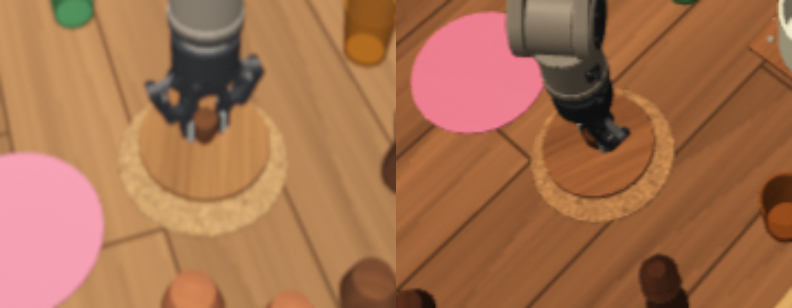

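Call:
{"name": "jog_arm", "arguments": {
  "plan": [
    {"x":0,"y":0,"z":0.03,"wx":0,"wy":0,"wz":0},
    {"x":0,"y":0,"z":0.055,"wx":0,"wy":0,"wz":0},
    {"x":0,"y":0,"z":0.075,"wx":0,"wy":0,"wz":0},
    {"x":0,"y":0,"z":0.083,"wx":0,"wy":0,"wz":0},
    {"x":0,"y":0,"z":0.087,"wx":0,"wy":0,"wz":0},
    {"x":0,"y":0,"z":0.087,"wx":0,"wy":0,"wz":0},
    {"x":0,"y":0,"z":0.087,"wx":0,"wy":0,"wz":0}
  ]
}}

```text
t: 10.47
eef_pos: [0.4826, -0.309, 0.0374]
tool_rot: [0.001, 0.707, 0.707, -0.001]
contact_force: [0.4, -0.4, -1.6]
gripper_width: 0.364
```

Call:
{"name": "jog_arm", "arguments": {
  "plan": [
    {"x":0,"y":0,"z":0.006,"wx":0,"wy":0,"wz":0},
    {"x":0,"y":0,"z":0.01,"wx":0,"wy":0,"wz":0},
    {"x":0,"y":0,"z":0.01,"wx":0,"wy":0,"wz":0},
    {"x":0,"y":0,"z":0.01,"wx":0,"wy":0,"wz":0}
  ]
}}

```text
t: 10.8
eef_pos: [0.4828, -0.3091, 0.0371]
tool_rot: [0.001, 0.707, 0.707, -0.0]
contact_force: [-4.0, 3.8, 16.5]
gripper_width: 0.365
```

Call:
{"name": "jog_arm", "arguments": {
  "plan": [
    {"x":0,"y":0,"z":0,"wx":0,"wy":0,"wz":0},
    {"x":0,"y":0,"z":0,"wx":0,"wy":0,"wz":0},
    {"x":0,"y":0,"z":0,"wx":0,"wy":0,"wz":0}
  ]
}}

```text
t: 11.05
eef_pos: [0.483, -0.3092, 0.0372]
tool_rot: [0.001, 0.707, 0.707, -0.0]
contact_force: [-0.7, 0.0, 2.6]
gripper_width: 0.364
```

Call:
{"name": "jog_arm", "arguments": {
  "plan": [
    {"x":0,"y":0,"z":0,"wx":0,"wy":0,"wz":0},
    {"x":0,"y":0,"z":0,"wx":0,"wy":0,"wz":0},
    {"x":0,"y":0,"z":0,"wx":0,"wy":0,"wz":0},
    {"x":0,"y":0,"z":0,"wx":0,"wy":0,"wz":0},
    {"x":0,"y":0,"z":0,"wx":0,"wy":0,"wz":0},
    {"x":0,"y":0,"z":0,"wx":0,"wy":0,"wz":0},
    {"x":0,"y":0,"z":0,"wx":0,"wy":0,"wz":0},
    {"x":0,"y":0,"z":0,"wx":0,"wy":0,"wz":0},
    {"x":0,"y":0,"z":-0.1,"wx":0,"wy":0,"wz":0},
    {"x":0,"y":0,"z":-0.3,"wx":0,"wy":0,"wz":0},
    {"x":0,"y":0,"z":-0.5,"wx":0,"wy":0,"wz":0},
    {"x":0,"y":0,"z":-0.7,"wx":0,"wy":0,"wz":0}
  ],
  "hand": 1
}}

```text
t: 12.05
eef_pos: [0.4821, -0.309, 0.1784]
tool_rot: [0.0, 0.707, 0.707, -0.0]
contact_force: [1.7, -0.4, -0.6]
gripper_width: 1.0
```

```bash
python3 - <<'E'
from h import *
np.set_printoptions(precision=4,suppress=True)
ims={n:cams.read_camera(n) for n in ('scene','side','wrist')}
cv2.imwrite('pics/s7.png',np.hstack([ims['side'][90:410,170:430],cv2.resize(ims['wrist'],(427,320))])[:,:,::-1])
for n in ('side','wrist'):
    print(n,[(round(r['confidence'],2),onplane(n,r['location'],.053)) for r in finder.place_of(n,'lid_knob')])
print(pose()[0],row((.47,.337,.5),yawR(90)),monitor.get_obs()['contact_force'])
for v in (320,325): print(onplane('wrist',(0,0),0))
E
```

```text
side [(0.97, array([ 0.4844, -0.308 ,  0.053 ]))]
wrist [(0.75, array([ 0.4764, -0.3041,  0.053 ]))]
[ 0.4827 -0.3086  0.177 ] (array([ 3.227, -0.058, -1.617]), array([0., 0., 0.])) [ 0.091   0.1837 -0.2219]
[ 0.2446 -0.1453  0.    ]
[ 0.2446 -0.1453  0.    ]
```

View pics/s7.png

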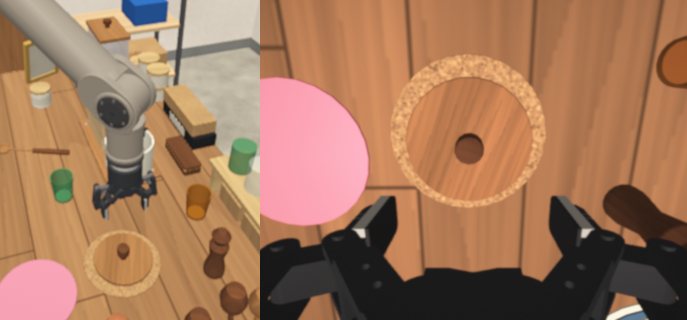

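Call:
{"name": "jog_arm", "arguments": {
  "plan": [
    {"x":0,"y":0,"z":-0.3,"wx":0,"wy":0,"wz":0},
    {"x":0.2,"y":-0.05,"z":-0.6,"wx":0,"wy":0,"wz":0},
    {"x":0.4,"y":-0.1,"z":-0.8,"wx":0,"wy":0,"wz":0},
    {"x":1,"y":-0.3,"z":-1,"wx":0,"wy":0,"wz":0},
    {"x":1,"y":-0.3,"z":-1,"wx":0,"wy":0,"wz":0},
    {"x":1,"y":-0.3,"z":-1,"wx":0,"wy":0,"wz":0},
    {"x":1,"y":-0.3,"z":-1,"wx":0,"wy":0,"wz":0},
    {"x":1,"y":-0.3,"z":-1,"wx":0,"wy":0,"wz":0},
    {"x":1,"y":-0.3,"z":-1,"wx":0,"wy":0,"wz":0},
    {"x":1,"y":-0.3,"z":-1,"wx":0,"wy":0,"wz":0}
  ],
  "hand": -1
}}

```text
t: 13.13
eef_pos: [0.4219, -0.1076, 0.3761]
tool_rot: [0.0, 0.706, 0.709, 0.0]
contact_force: [-0.4, -0.7, -0.0]
gripper_width: 0.0
```

Call:
{"name": "jog_arm", "arguments": {
  "plan": [
    {"x":1,"y":-0.1,"z":-0.5,"wx":0,"wy":0,"wz":0},
    {"x":1,"y":-0.1,"z":-0.5,"wx":0,"wy":0,"wz":0},
    {"x":1,"y":-0.1,"z":-0.5,"wx":0,"wy":0,"wz":0},
    {"x":1,"y":-0.1,"z":-0.5,"wx":0,"wy":0,"wz":0},
    {"x":1,"y":-0.1,"z":-0.5,"wx":0,"wy":0,"wz":0},
    {"x":1,"y":-0.1,"z":-0.5,"wx":0,"wy":0,"wz":0},
    {"x":1,"y":-0.1,"z":-0.5,"wx":0,"wy":0,"wz":0},
    {"x":1,"y":-0.1,"z":-0.5,"wx":0,"wy":0,"wz":0}
  ]
}}

```text
t: 13.8
eef_pos: [0.4016, 0.0918, 0.4744]
tool_rot: [0.0, 0.706, 0.708, -0.002]
contact_force: [0.7, -0.6, -0.0]
gripper_width: 0.002
```

```bash
python3 - <<'E'
from h import *
p,r=pose();print(p,row((.42,.28,.48),yawR(90)),row((.475,.336,.48),yawR(90)),monitor.get_obs()['q'],monitor.get_obs()['gripper_width'])
E
```

```text
[0.40162997 0.0917862  0.47442551] (array([ 0.941,  0.095, -0.031]), array([-0.001,  0.001,  0.001])) (array([ 1.22 ,  0.371, -0.032]), array([-0.001,  0.001,  0.001])) [-0.79474265 -0.15708805  0.35593553  1.75858809  0.05659918  1.53316663
 -0.44142849] 0.0024485793186818667
```

Go on to beside the grip, and measure the bar again from there.

Call:
{"name": "jog_arm", "arguments": {
  "plan": [
    {"x":0.94,"y":0.05,"z":-0.03,"wx":0,"wy":0,"wz":0},
    {"x":0.94,"y":0.05,"z":-0.03,"wx":0,"wy":0,"wz":0},
    {"x":0.94,"y":0.05,"z":-0.03,"wx":0,"wy":0,"wz":0},
    {"x":0.94,"y":0.05,"z":-0.03,"wx":0,"wy":0,"wz":0},
    {"x":0.94,"y":0.05,"z":-0.03,"wx":0,"wy":0,"wz":0},
    {"x":0.94,"y":0.05,"z":-0.03,"wx":0,"wy":0,"wz":0},
    {"x":0.94,"y":0.05,"z":-0.03,"wx":0,"wy":0,"wz":0}
  ]
}}

```text
t: 14.38
eef_pos: [0.4121, 0.2785, 0.4776]
tool_rot: [0.001, 0.706, 0.708, -0.004]
contact_force: [-0.9, 0.3, 0.5]
gripper_width: -0.003
```

```bash
python3 - <<'E'
from h import *
im=cams.read_camera('wrist'); cv2.imwrite('pics/w8.png',im[:,:,::-1])
print([(round(r['confidence'],2),r['location'],onplane('wrist',r['location'],.307)) for r in finder.place_of('wrist','lever_grip')])
for b in finder.find_in('wrist','lever_grip')[:2]: print(b)
p,r=pose();print(p,row((.475,.336,.38),yawR(90)),monitor.get_obs()['contact_force'])
E
```

```text
[(0.64, [370.0, 130.5], array([0.49582932, 0.3311786 , 0.307     ]))]
{'bbox': [312.7, 116.3, 125.5, 167.1], 'confidence': 0.7}
[0.41212969 0.27715267 0.47935342] (array([0.296, 0.315, 0.495]), array([-0.001,  0.001, -0.   ])) [-0.60529167 -0.40176301 -0.25735898]
```

View pics/w8.png

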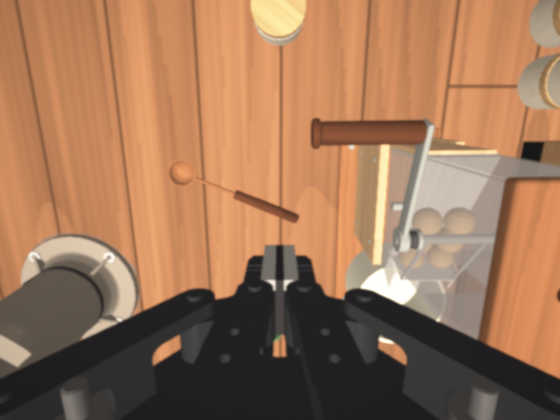

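Call:
{"name": "jog_arm", "arguments": {
  "plan": [
    {"x":0.28,"y":0.324,"z":0,"wx":0,"wy":0,"wz":0},
    {"x":0.28,"y":0.324,"z":0,"wx":0,"wy":0,"wz":0},
    {"x":0.28,"y":0.324,"z":0.15,"wx":0,"wy":0,"wz":0},
    {"x":0.28,"y":0.324,"z":0.3,"wx":0,"wy":0,"wz":0},
    {"x":0.28,"y":0.324,"z":0.45,"wx":0,"wy":0,"wz":0},
    {"x":0.28,"y":0.324,"z":0.6,"wx":0,"wy":0,"wz":0},
    {"x":0.28,"y":0.324,"z":0.7,"wx":0,"wy":0,"wz":0},
    {"x":0.28,"y":0.324,"z":0.7,"wx":0,"wy":0,"wz":0},
    {"x":0.28,"y":0.324,"z":0.7,"wx":0,"wy":0,"wz":0}
  ]
}}

```text
t: 15.28
eef_pos: [0.477, 0.3308, 0.339]
tool_rot: [0.001, 0.708, 0.706, -0.003]
contact_force: [0.8, 1.0, 1.3]
gripper_width: 0.003
```

```bash
python3 - <<'E'
from h import *
ims={n:cams.read_camera(n) for n in ('wrist','side')}
cv2.imwrite('pics/s9.png',np.hstack([cv2.resize(ims['side'][80:260,170:350],(400,400)),cv2.resize(ims['wrist'][130:420,90:380],(400,400))])[:,:,::-1])
p,r=pose();print(p,row((.477,.333,.30),yawR(90)),monitor.get_obs()['contact_force'])
E
```

```text
[0.47779523 0.33220756 0.34113271] (array([ 0.004, -0.004,  0.206]), array([ 0.   ,  0.001, -0.001])) [ 0.34981033 -0.54553124  0.37372229]
```

View pics/s9.png

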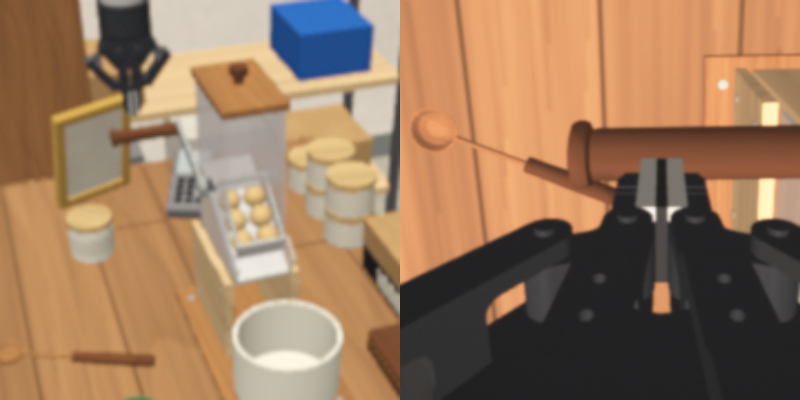

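```bash
python3 - <<'E'
from h import *
for z in (.307,.315): print(onplane('wrist',(371,241.6),z), onplane('wrist',(371,223),z), onplane('wrist',(371,259),z))
print(proj('wrist',pose()[0]))
E
```

```text
[0.53006741 0.33063035 0.307     ] [0.52928866 0.34175813 0.307     ] [0.53081839 0.31989947 0.307     ]
[0.5277102 0.3337479 0.315    ] [0.52696659 0.34437344 0.315     ] [0.52842729 0.32350134 0.315     ]
[279.2401517  265.27401269]
```

Call:
{"name": "jog_arm", "arguments": {
  "plan": [
    {"x":0,"y":0,"z":0.07,"wx":0,"wy":0,"wz":0},
    {"x":0,"y":0,"z":0.12,"wx":0,"wy":0,"wz":0},
    {"x":0,"y":0,"z":0.17,"wx":0,"wy":0,"wz":0},
    {"x":0,"y":0,"z":0.23,"wx":0,"wy":0,"wz":0},
    {"x":0,"y":0,"z":0.29,"wx":0,"wy":0,"wz":0},
    {"x":0,"y":0,"z":0.35,"wx":0,"wy":0,"wz":0},
    {"x":0,"y":0,"z":0.4,"wx":0,"wy":0,"wz":0},
    {"x":0,"y":0,"z":0.44,"wx":0,"wy":0,"wz":0},
    {"x":0,"y":0,"z":0.47,"wx":0,"wy":0,"wz":0},
    {"x":0,"y":0,"z":0.485,"wx":0,"wy":0,"wz":0},
    {"x":0,"y":0,"z":0.485,"wx":0,"wy":0,"wz":0},
    {"x":0,"y":0,"z":0.485,"wx":0,"wy":0,"wz":0}
  ]
}}

```text
t: 16.38
eef_pos: [0.479, 0.3333, 0.2464]
tool_rot: [0.001, 0.708, 0.706, 0.002]
contact_force: [-1.0, 0.7, 11.0]
gripper_width: -0.002
```

Call:
{"name": "jog_arm", "arguments": {
  "plan": [
    {"x":0,"y":0,"z":0.015,"wx":0,"wy":0,"wz":0},
    {"x":0,"y":0,"z":0.025,"wx":0,"wy":0,"wz":0},
    {"x":0,"y":0,"z":0.025,"wx":0,"wy":0,"wz":0},
    {"x":0,"y":0,"z":0.025,"wx":0,"wy":0,"wz":0},
    {"x":0,"y":0,"z":0.025,"wx":0,"wy":0,"wz":0},
    {"x":0,"y":0,"z":0.025,"wx":0,"wy":0,"wz":0},
    {"x":0,"y":0,"z":0.025,"wx":0,"wy":0,"wz":0},
    {"x":0,"y":0,"z":0.025,"wx":0,"wy":0,"wz":0},
    {"x":0,"y":0,"z":0.025,"wx":0,"wy":0,"wz":0},
    {"x":0,"y":0,"z":0.025,"wx":0,"wy":0,"wz":0},
    {"x":0,"y":0,"z":0.025,"wx":0,"wy":0,"wz":0},
    {"x":0,"y":0,"z":0.025,"wx":0,"wy":0,"wz":0}
  ]
}}

```text
t: 17.38
eef_pos: [0.4793, 0.333, 0.2438]
tool_rot: [0.001, 0.708, 0.706, 0.002]
contact_force: [-5.9, -3.9, 15.2]
gripper_width: -0.001
```

```bash
python3 - <<'E'
from h import *
ims={n:cams.read_camera(n) for n in ('scene','side')}
cv2.imwrite('pics/s10.png',np.hstack([cv2.resize(ims['side'][80:400,170:400],(400,556)),cv2.resize(ims['scene'][85:305,240:400],(400,550))[:550] if 0 else cv2.resize(ims['scene'][85:305,240:400],(400,556))])[:,:,::-1])
o=monitor.get_obs(); print(o['eef_pos'],o['contact_force'])
E
```

```text
[0.47922446 0.33305022 0.24378719] [-4.81934509 -4.93880637 14.92334033]
```

```bash
python3 - <<'E'
from h import *
np.set_printoptions(precision=3,suppress=True)
old={n:cv2.imread(f'pics/{n}0.png')[:,:,::-1] for n in('scene','side')}
for n in ('scene','side'):
    im=cams.read_camera(n)
    print(n,'mouth px',proj(n,np.array([.619,.031,.115])),'hopper px',proj(n,np.array([.615,.16,.2])))
    for r in finder.place_of(n,'ball1_center'):
        print(' ball',round(r['confidence'],2),r['location'],'in-jar pos if z=.03:',onplane(n,r['location'],.03))
    for t in ('lever_grip','lid_knob','jar'): print(' ',t,[(round(r['confidence'],2),r['location']) for r in finder.place_of(n,t)[:2]])
    # ball-coloured blobs: bright yellowish
    h=cv2.cvtColor(im,cv2.COLOR_RGB2HSV)
    for nm,c,w in (('jar',proj(n,np.array([.619,.031,.06])),30),('hop',proj(n,np.array([.615,.15,.19])),30)):
        u,v=map(int,c); 
        for k,I in (('now',h),('t0',cv2.cvtColor(np.ascontiguousarray(old[n]),cv2.COLOR_RGB2HSV))):
            m=cv2.inRange(I[v-w:v+w,u-w:u+w],(12,70,150),(28,190,255)); print('  ',nm,k,int((m>0).sum()))
E
```

```text
scene mouth px [308.902 233.821] hopper px [335.358 191.195]
 ball 0.68 [317.9, 250.4] in-jar pos if z=.03: [0.651 0.044 0.03 ]
 ball 0.57 [289.5, 330.2] in-jar pos if z=.03: [ 0.75  -0.218  0.03 ]
 ball 0.52 [299.4, 237.1] in-jar pos if z=.03: [0.574 0.044 0.03 ]
  lever_grip [(0.59, [334.6, 136.8]), (0.24, [326.4, 207.9])]
  lid_knob [(0.74, [198.4, 295.1])]
  jar [(0.97, [304.6, 247.3])]
   jar now 1115
   jar t0 1773
   hop now 795
   hop t0 1080
side mouth px [298.272 229.717] hopper px [284.435 186.068]
  lever_grip [(0.72, [238.8, 159.7])]
  lid_knob [(0.74, [292.7, 339.0])]
  jar [(0.74, [298.6, 253.6])]
   jar now 1445
   jar t0 2353
   hop now 1571
   hop t0 2017
```

```bash
python3 - <<'E'
from h import *
im=cams.read_camera('scene'); cv2.imwrite('pics/now.png',im[:,:,::-1])
old=cv2.imread('pics/scene0.png')[:,:,::-1]
def asc(im,u0,u1,v0,v1):
    h=cv2.cvtColor(np.ascontiguousarray(im),cv2.COLOR_RGB2HSV)
    for v in range(v0,v1): print(''.join(' ' if s<60 else ('#' if (val>185) else '+' if val>140 else '.') for hh,s,val in h[v,u0:u1:1]))
print('hopper t0');asc(old,315,362,165,208)
print('hopper now');asc(im,315,362,165,208)
print('jar now');asc(im,280,340,212,268)
E
```

```text
hopper t0
.++++++++..           ..+++.                   
++++++++...           .++++++.                 
+++++++++..          .+++++++..                
+++++++++....        .++++++++..               
+++++++++.....       ..+++++++..               
++++++++.......      ..++++++...   .           
++++++++.......       ..........  ....         
++++++++......   ..    ........  ......        
++++++++......  ..+#++........  +......        
++++++++.....  ..+###++.. .     +......  .     
++++++++....   .+######+.       ......  ..     
+++++++.....  .+#######+++      ......  ..     
+++++++....  ..+########+.       ....  ...     
+++++++....  ..+#######++.       ...  ....    .
+++++++...  .. ++######++.   +++  .   ...     .
+++++++..   .+ +++####++..  ###+...   .      ..
+++++++..  ..   +++++++.. ######+.          ...
+++++++.  ..+## +........ ######+.         ....
++++++++  .+####+.....++ #######+  .       ....
+++++++  .+######++      #######+  .      .....
+++++++  +#######++      #+####+  ..     ......
++++++  .+#######+++      ++###+ ...     ......
+++++  ..+#######+++      +++++  .
[... 5772 characters left out ...]
                  ..++++....+
+++++++                                          .++++....++
.+++++++                                         .+++....+++
..++++++                                        .+++....++++
....+++.+                                      ..+++....++++
.+...+++.+                           .        ..+++....+++++
..+...+++++                                   .+++....++++++
........++++                                 .+++....+++++++
.........++++                              ..+++....++++++++
..........+++++                           ..+++....+++++++++
++..........++++                         ..++++...++++++++++
+++..........++++++               .    ..+++++...+++++++++++
```

```bash
python3 - <<'E'
from h import *
for n in ('scene','side'):
    im=cams.read_camera(n); o=cv2.imread(f'pics/{n}0.png')[:,:,::-1]
    d=(cv2.absdiff(im,np.ascontiguousarray(o)).max(2)>45).astype(np.uint8)
    d=cv2.morphologyEx(d,cv2.MORPH_OPEN,np.ones((3,3)))
    k,_,st,c=cv2.connectedComponentsWithStats(d)
    print(n,[(st[i].tolist(),) for i in range(1,k) if st[i][4]>20])
    if n=='side':
        h=cv2.cvtColor(im,cv2.COLOR_RGB2HSV)
        for v in range(206,262): print(''.join(' ' if s<60 else '#' if a>185 else '+' if a>140 else '.' for _,s,a in h[v,268:330]))
o=monitor.get_obs(); print(o['t'],o['eef_pos'],o['contact_force'])
E
```

```text
scene [([167, 0, 17, 37, 349],), ([186, 0, 26, 37, 427],), ([234, 0, 24, 12, 164],), ([263, 0, 99, 50, 2359],), ([156, 4, 6, 13, 59],), ([272, 16, 11, 9, 72],), ([141, 25, 32, 50, 635],), ([183, 33, 19, 31, 320],), ([323, 49, 5, 7, 24],), ([320, 49, 39, 69, 1345],), ([324, 57, 5, 8, 29],), ([139, 69, 8, 17, 90],), ([178, 106, 6, 15, 49],), ([137, 113, 9, 20, 95],), ([323, 117, 18, 15, 153],), ([321, 174, 26, 28, 406],), ([316, 181, 5, 6, 27],), ([284, 213, 51, 43, 1367],), ([287, 219, 7, 6, 28],), ([216, 281, 6, 11, 40],), ([194, 286, 16, 15, 157],)]
side [([35, 1, 4, 10, 35],), ([64, 0, 17, 21, 221],), ([118, 0, 25, 20, 327],), ([143, 2, 5, 8, 33],), ([143, 7, 57, 36, 735],), ([90, 13, 6, 7, 34],), ([124, 13, 5, 10, 39],), ([58, 17, 11, 23, 154],), ([100, 35, 8, 5, 28],), ([201, 34, 50, 115, 2964],), ([110, 36, 9, 5, 39],), ([165, 41, 4, 11, 39],), ([145, 59, 21, 27, 346],), ([152, 85, 24, 50, 707],), ([46, 88, 3, 7, 21],), ([47, 99, 3, 8, 24],), ([48, 111, 3, 7, 21],), ([49, 120, 44, 7, 207],), ([46, 127, 45, 9, 223],), ([229, 154, 24, 9, 125],), ([45, 162, 18, 57, 342],), ([280, 1
[... 3238 characters left out ...]
                                            +++#####
+######+                                              ++++####
+######+                                              ++++####
+#######                                              +++++###
++######+                                            ++++++###
++######+                                            +++++++##
+++#####++                                           +##+++++#
+++######+                                          ++  +++++#
++++#####++                                        +++  +++++#
++++######++                                       ++###++++++
18.1333 [0.47922851 0.33302643 0.24378368] [-5.0238278  -5.22361891 15.35475863]
```

```bash
python3 - <<'E'
from h import *
np.set_printoptions(precision=3,suppress=True)
for u in [(315,233),(298,238),(322,240)]:
    p=onplane('scene',u,.036); print('scene',u,p-[.619,.031,0],'side px',proj('side',p))
for u in [(289,240),(301,239),(311,242)]:
    p=onplane('side',u,.036); print('side',u,p-[.619,.031,0])
# possible hidden stray: patch of board between jar and stand, and behind
for y in (.12,.14): print(y,[(n,proj(n,np.array([x,y,.027])).round()) for n in('scene','side') for x in(.55,.69)])
E
```

```text
scene (315, 233) [-0.013  0.055  0.036] side px [288.748 238.753]
scene (298, 238) [-0.044  0.004  0.036] side px [284.738 250.356]
scene (322, 240) [0.02  0.049 0.036] side px [298.814 237.874]
side (289, 240) [-0.015  0.049  0.036]
side (301, 239) [0.025 0.041 0.036]
side (311, 242) [0.052 0.016 0.036]
0.12 [('scene', array([308., 219.])), ('scene', array([342., 242.])), ('side', array([270., 238.])), ('side', array([309., 230.]))]
0.14 [('scene', array([312., 215.])), ('scene', array([345., 238.])), ('side', array([269., 234.])), ('side', array([307., 226.]))]
```

```bash
python3 -c "
from h import *
print(bot.hand_in()); o=monitor.get_obs(); print(o['t'],o['eef_pos'],o['contact_force'])"
```

```text
the job is handed in; nothing more can be done
None
the job is handed in; nothing more can be done
```

I lifted the lid off the jar and set it on the cork mat. I then pressed the lever down with the closed fingers and handed the job in at about 18 s, still holding the lever. The hand-in gives no verdict.

**Last checks before hand-in:**
- **Lever:** the fingertips were at z = 0.244 m, which is the height of the grip's top at its stop. They were pushing with about 15 N.
- **Lid:** it stood upright, about 3 mm from the mat's centre by the side camera (the wrist camera put it about 8 mm off), and nothing was touching it.
- **Counter:** comparing pictures from before and after showed no stray balls. The changes big enough to detect were the arm, lever, lid, jar opening and emptied hopper, so the jar and other goods look unmoved.
- **Balls:** the hopper is empty in the scene camera. I could make out four separate balls in the jar; the near wall hides the rest of the floor. That the last two are in there is inferred from the empty hopper and clear counter, not seen.

**Disagreements and limits:**
- The networks sometimes missed or mislabelled things, such as the jar mouth and the covered lever grip. For those I used my own pixel readings from the pictures.
- I had used all 12 picture views by the end, so the final state was checked only from pixel data, not by eye.

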